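# Change over the pots on the preheater

## Robot

A 6-joint arm with a two-finger parallel gripper is mounted at the origin on the work surface. World frame = base frame: x ahead of the robot, y to its left, z up, the work surface at z = 0. Lengths are in m, angles in degrees, forces in N, time in s.
With the tool pointing down it reaches from about 0.375 to 0.925 m from the base axis. Payload 5.7 kg.
Tool frame: the origin (TCP) lies midway between the tips of the shut fingers; the grasp point (between the pads) lies 19 mm behind it (env.grasp_offset is the distance from the TCP to the grasp point, in m); z points along the fingers, y is the line along which they close (so a half turn about z gives the same grasp; the last joint's range is limited). The gripper opens to 85 mm and grips with 20 to 120 N. Pads are 22 mm wide; open, the fingers measure 114 mm over their backs; the gripper's body (76 mm by 85 mm) begins 54 mm behind the grasp point. The pads swing forward as they close: fully open they stand 13 mm farther back than shut.
Start: joints at [63.535, 20.558, 86.54, -0, 72.909, -6.595], TCP at [0.204, 0.564, 0.231] pointing down, gripper open.
Joint ranges: [-170.27, 170.27], [-57.76, 135], [12.27, 136.19], [-55.21, 235.2], [11.17, 155.16], [-170.74, 170.74]. Speed limits (degrees/s): [136.94, 136.94, 180, 180, 180, 180].

## Interface

Orientations are given as [roll, pitch, yaw] about the fixed x, y, z axes, in that order (R = Rz(yaw) Ry(pitch) Rx(roll)).
In Python, from bench import telemetry, optics, env gives the robot as it stands. The module is installed in compiled form; this text tells all that it offers.
- The arm moves only by the shell command python3 -m handwheel 'ROWS' [FORCE]. ROWS is text: rows parted by semicolons, each of 7 numbers parted by spaces: the finger opening in mm, from 0 to 85.4, then the shift along the world's x, y, z scaled (see below), then the turn, a rotation vector about the world's x, y, z scaled (see below). In form: grip dx dy dz ax ay az; .... A call has 1 to 12 rows; each row shifts and turns the commanded pose from where the row before left it; what a row does not reach is not made up. The controller multiplies each number of a shift by 200 mm and each number of a turn by 0.5 rad. A row lasts 1/12 s, in which the tool goes at most 41.7 mm and 7.16 degrees, less where a joint would pass 70% of its speed; a pose out of reach is approached as far as the arm can. A call with a number of a shift or a turn outside -1 to 1 is refused whole. A call with a gripper value outside its range is refused whole. The fingers move at their own pace and stop on an object; FORCE is the grip in N (left out, the last holds). Time passes only in rows, so rows that do not move let the fingers close. It gives the time, the measured TCP pose, the force, the opening and the grip force at its end, in the units of the state.
- telemetry.observe(): the state, without advancing time (a new reading comes with each control period).
- optics.get_image(name): name is "scene" or "top" or "wrist"; returns (picture, depth): 384x512x3 uint8, blue, green, red; 384x512 float32, m along the optical axis (not along the pixel's ray), 0 where there is no reading.
- optics.camera_params(name): a dict with "intrinsics" (3x3 intrinsics, pixels), "distortion" ([k1, k2, p1, p2, k3] as OpenCV has them; the pictures are not rectified), "cam_to_world" (4x4, takes a point from camera to world coordinates); the wrist camera has in their place "tool_from_camera" (4x4, takes a point from camera to tool coordinates, whose origin is the TCP and whose axes are the flange's). Camera axes: x right, y up, looking along -z (the intrinsics and any distortion apply to the point x, -y, -z); pixel columns grow to the right and rows downward; lengths in m; the calibration is good to about 2 mm. A picture is of the moment at which its call begins: read the wrist's pose just before it. camera_params takes no time and is no camera call.
- env.job_done(): hands the job in; it is judged then, once.
The state is a dict: "t": time; "qpos": joint angles; "qd": joint speeds; "joint_efforts": joint torques, N m; "ee_pos": TCP position; "ee_rot": TCP orientation; "contact_force": force on the tool from outside, world axes, zero at the start; "ft_torque": the same for the moment, N m; "grip_width": finger opening in m; "finger_force": force on a finger pad.
Only numpy, scipy, OpenCV 4.12 (cv2) and the standard library are available. Lean on these libraries where they do the work, as an engineer would, in place of code of your own. Each camera call takes 0.05 s, during which the arm holds its last target. There are 200 camera calls.

## Task

The open pan is finished: slide it sideways off the double-ring heating mark in the middle of the preheater plate until it stands inside the empty single ring. Then slide the lidded pot from its waiting place at the other side onto the double-ring heating mark. Do not lift or tip either one off the plate as you slide it; leave both flat inside their rings, and leave the tin and tweezers on the plate, and the reel and jar beside it, where they are.

Things in the scene. Friction and masses are not known exactly. Their poses are not given: they have to be found in the camera images.
- plate: fixed tabletop preheater, blue vented housing with a smooth flat dark metal top 260 (x) by 480 (y), its top surface 60 above the table. Origin at the centre of its underside on the table; x across its depth away from the robot, y along its length, z up; yawed by up to about 15 degrees. Sizes in mm.
- heat_mark (a point): centre of the heating mark on the plate's top surface: a pale double ring on the dark metal (outer ring diameter 128 to 136, inner ring 114 to 122, flush, no step) with a short line fore and aft, in the middle of the plate. At the start the open pan stands on it. Sizes in mm.
- park_mark (a point): centre of the parking mark on the plate's top surface: a pale single ring (diameter 120 to 128, flush, no step), empty at the start, about 150 along the plate to the left or to the right of the heating mark. The lidded pot waits at the opposite side, on the unmarked metal. Sizes in mm.
- pan_mid (a point): open steel pan with one straight handle: bowl diameter 90, height 55, wall 3, mass about 0.35 kg, flat bottom. This point is on the bowl's axis, half-way up (27.5 above its underside). z up; the handle points along the pan's own -x (roughly towards the robot). Sizes in mm.
- pan_handle (a point): grip point in the middle of the pan's level handle, 85 from the bowl's axis and 45 above the pan's underside. The handle is a flat bar 14 wide (pan's own y) and 12 high, reaching from the bowl to 150 from its axis; the black part is from 72 outward. Sizes in mm.
- pot_mid (a point): closed steel pot with a fixed lid: diameter 90 (lid 94), 60 high to the lid's top, two small wire lugs at its sides (along its own x, out to 56 from the axis), mass about 0.4 kg, flat bottom. This point is on its axis, 30 above its underside. Sizes in mm.
- pot_knob (a point): the black cylindrical knob on the middle of the pot's lid, diameter 24, rising 28 above the lid and rigid with it; this point is on the axis, 19 above the lid's top and 79 above the pot's underside. Sizes in mm.
- pan: the open pan itself; origin at the centre of its underside, z up, handle along -x. Sizes in mm.
- pot: the lidded pot itself; origin at the centre of its underside, z up. Sizes in mm.
- tin: small flat closed metal tin, diameter 36, height 22, standing on the metal plate near its far edge. Bystander, loose; origin at the centre of its underside. Sizes in mm.
- tweezers: straight steel tweezers lying flat, about 145 long, 6 high, on the metal plate along its far edge. Bystander, loose; origin at the centre of its underside. Sizes in mm.
- reel: solder reel, diameter 54, height 40, standing on its flange on the table to the robot's left. Bystander, loose; origin at the centre of its underside. Sizes in mm.
- flux: amber glass jar with black cap, diameter 44, height 85, on the table to the robot's right. Bystander, loose; origin at the centre of its underside. Sizes in mm.
Things that resemble listed ones, but are neither listed nor needed, are in the scene too. What is shaped like the pot but blue or red is not meant. What is shaped like the pan but blue is not meant.

How it is judged (in metres and radians):
On the way, in this order (a step that is already met when the one before it is completed fails the run):
1. the open pan stands inside the single ring (centre within 15 mm), at rest, while the lidded pot still waits (horizontal distance between pan_mid and park_mark below 0.015 m and linear speed of pan below 0.02 m/s and horizontal distance between pot_mid and heat_mark above 0.06 m), for 0.2 s.
2. the lidded pot stands on the double-ring mark (centre within 15 mm), at rest (horizontal distance between pot_mid and heat_mark below 0.015 m and linear speed of pot below 0.02 m/s), for 0.2 s.
At the end, for the whole second after the job is handed in: The open pan's axis is within 15 mm of the single ring's centre and the lidded pot's axis within 15 mm of the double ring's centre; both stand flat on the plate (within about 4 mm of its surface, 3 degrees), at rest (all of step 2 and horizontal distance between pan_mid and park_mark below 0.015 m and linear speed of pan below 0.02 m/s and z of pan_mid in the frame of plate between 0.083 and 0.0915 m and z of pot_mid in the frame of plate between 0.0855 and 0.094 m and angle between each of pan_mid, pot_mid's own z axis and vertical below 0.06 rad); the robot touches nothing.
It fails at once if the open pan is lifted 8 mm or more, or tipped more than about 11 degrees (z of pan_mid in the frame of plate above 0.0955 m or angle between pan_mid's own z axis and vertical above 0.2 rad).
It fails at once if the lidded pot is lifted 8 mm or more, or tipped more than about 11 degrees (z of pot_mid in the frame of plate above 0.098 m or angle between pot_mid's own z axis and vertical above 0.2 rad).
It fails at once if the tin, tweezers, reel or jar is moved by more than 20 mm (distance of any of tin, tweezers, reel, flux from where it was at the start of the episode above 0.02 m).
It also fails if it takes over 54 s, if anything falls off the work surface, if the arm or the gripper's body presses on something with over 40 N, if the wrist force passes 120 N, or if a joint passes its speed limit or range.

## Working session

There is one attempt and no reset: what is moved stays moved. The work goes in short steps, Python scripts to look and compute and a shell command to move; the robot and the scene stay as the last step left them, time stands still between calls to the robot, and variables do not carry over. Pictures are saved under pics/ and viewed, at most 10 in all, crops included, and the job is handed in when it is done.

```bash
mkdir -p pics; cat > h.py <<'E'
import numpy as np, cv2
from bench import telemetry, optics, env
def px2w(name,pts,z):
    p=optics.camera_params(name);K=np.array(p["intrinsics"]);d=np.array(p["distortion"],float)
    T=np.array(p["cam_to_world"])
    u=cv2.undistortPoints(np.array(pts,float).reshape(-1,1,2),K,d).reshape(-1,2)
    r=np.c_[u[:,0],-u[:,1],-np.ones(len(u))]@T[:3,:3].T
    s=(z-T[2,3])/r[:,2]
    return T[:3,3]+r*s[:,None]
E
python3 - <<'E'
from h import *
s=telemetry.observe();print(s)
for n in("scene","top"):
    im,d=optics.get_image(n);cv2.imwrite(f"pics/{n}0.png",im if n=="scene" else cv2.resize(im,(800,600)));np.save(n+"d.npy",d);cv2.imwrite(n+"raw.png",im)
    print(optics.camera_params(n))
E
```

```text
{'t': 0.0, 'qpos': array([ 6.35343268e+01,  2.05972793e+01,  8.66011400e+01, -2.02049256e-04,
        7.29103595e+01, -6.59596401e+00]), 'qd': array([-0.07385338, -0.01265903, -0.06061817, -0.11076124,  0.11905795,
        0.01479863]), 'joint_efforts': array([-1.35724131e-03, -5.27611685e+01, -2.78620201e+01, -4.25143526e-04,
        1.32063503e-02, -6.75344026e-06]), 'ee_pos': array([0.20362961, 0.56363012, 0.23044613]), 'ee_rot': array([-1.79891919e+02, -1.23033680e-02,  1.60130339e+02]), 'contact_force': array([ 0.4151871 , -0.37840475, -0.32177842]), 'ft_torque': array([-0.01086866,  0.01205982,  0.05304339]), 'finger_force': 0.0, 'grip_width': 0.08541399765980104}
{'intrinsics': array([[348.36881198,   0.        , 254.14510074],
       [  0.        , 348.36881198, 194.1653317 ],
       [  0.        ,   0.        ,   1.        ]]), 'distortion': array([-0.10117846,  0.        ,  0.        ,  0.        ,  0.        ]), 'cam_to_world': array([[-0.1674798 , -0.50943233,  0.84405522,  1.22465426],
       [ 0.98578704, -0.09800338,  0.13645235,  0.12867345],
       [ 0.01320703,  0.85491171,  0.51860538,  0.56126486],
       [ 0.        ,  0.        ,  0.        ,  1.        ]])}
{'intrinsics': array([[408.79682527,   0.        , 249.33714902],
       [  0.        , 408.79682527, 191.64062769],
       [  0.        ,   0.        ,   1.        ]]), 'distortion': array([0.04012033, 0.        , 0.        , 0.        , 0.        ]), 'cam_to_world': array([[ 1.25301598e-04,  9.91678462e-01, -1.28739318e-01,
         3.97602147e-01],
       [-9.99943098e-01, -1.24900793e-03, -1.05943448e-02,
        -9.14040638e-03],
       [-1.06669800e-02,  1.28733320e-01,  9.91621877e-01,
         1.22345217e+00],
       [ 0.00000000e+00,  0.00000000e+00,  0.00000000e+00,
         1.00000000e+00]])}
```

View pics/top0.png

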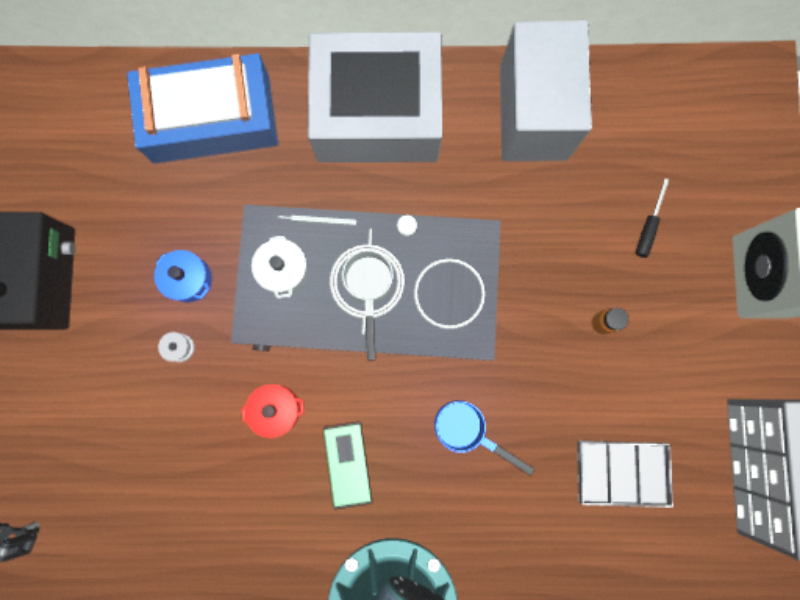

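View pics/scene0.png

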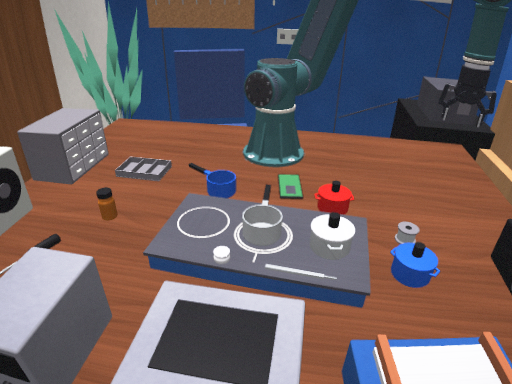

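```bash
python3 - <<'E'
import cv2
im=cv2.imread("topraw.png")[126:236,145:325];cv2.imwrite("pics/crop0.png",cv2.resize(im,None,fx=4.4,fy=4.4,interpolation=cv2.INTER_CUBIC))
E
```

```text
(no output)
```

View pics/crop0.png

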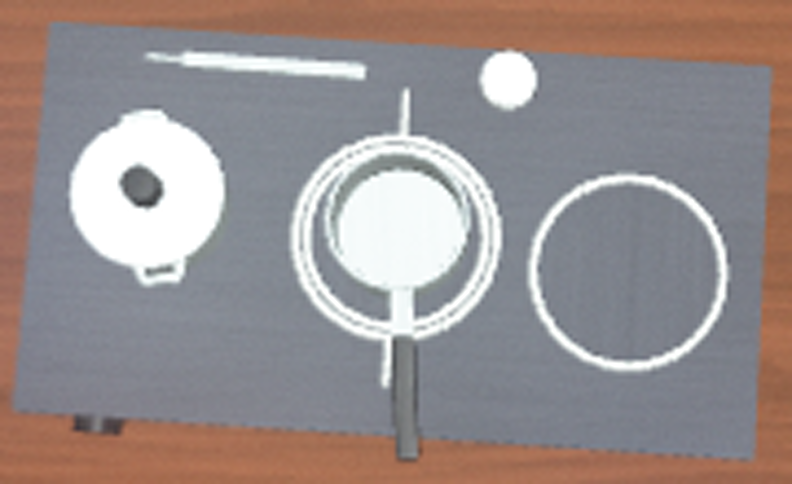

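```bash
python3 - <<'E'
from h import *
def P(c,z): return px2w("top",[[(c[0]+.5)/4.4-.5+145,(c[1]+.5)/4.4-.5+126]],z)[0].round(4)
for n,c,z in [("heat",(396,238),.06),("lineF",(405,88),.06),("lineA",(386,387),.06),("park",(628,272),.06),("panrim",(399,221),.115),("htip",(407,459),.111),("hroot",(402,300),.111),("hblackstart",(403,337),.111),("lid",(147,193),.12),("lidL",(69,193),.12),("lidR",(225,193),.12),("knobtop",(141,184),.148),("tin",(508,79),.082),("tw1",(365,72),.066),("tw2",(147,55),.066),("c1",(50,23),.06),("c2",(772,67),.06),("c3",(756,460),.06),("c4",(14,411),.06)]: print(n,P(c,z))
print(optics.camera_params("wrist"))
E
```

```text
heat [0.5834 0.0457 0.06  ]
lineF [0.6839 0.0402 0.06  ]
lineA [0.4857 0.0517 0.06  ]
park [ 0.5607 -0.1058  0.06  ]
panrim [0.5854 0.0413 0.115 ]
htip [0.4374 0.0359 0.111 ]
hroot [0.5361 0.0394 0.111 ]
hblackstart [0.5129 0.0387 0.111 ]
lid [0.6024 0.1983 0.12  ]
lidL [0.6025 0.2468 0.12  ]
lidR [0.6024 0.1497 0.12  ]
knobtop [0.6028 0.1968 0.148 ]
tin [ 0.6842 -0.0276  0.082 ]
tw1 [0.6932 0.0664 0.066 ]
tw2 [0.7049 0.2104 0.066 ]
c1 [0.7283 0.2764 0.06  ]
c2 [ 0.6973 -0.2023  0.06  ]
c3 [ 0.4386 -0.1864  0.06  ]
c4 [0.4704 0.2922 0.06  ]
{'intrinsics': array([[331.00862843,   0.        , 253.75474595],
       [  0.        , 331.00862843, 189.25953387],
       [  0.        ,   0.        ,   1.        ]]), 'distortion': array([-0.06180002,  0.        ,  0.        ,  0.        ,  0.        ]), 'tool_from_camera': array([[ 1.90567748e-04,  9.52799971e-01,  3.03598715e-01,
         7.77098532e-02],
       [ 9.99999941e-01, -9.48551559e-05, -3.30007150e-04,
         2.35157341e-04],
       [-2.85632900e-04,  3.03598760e-01, -9.52799932e-01,
        -1.43612137e-01],
       [ 0.00000000e+00,  0.00000000e+00,  0.00000000e+00,
         1.00000000e+00]])}
```

```bash
python3 -m handwheel '85 .0925 -.164 0 0 0 .048;85 .0925 -.164 0 0 0 .048;85 .0925 -.164 0 0 0 .048;85 .0925 -.164 0 0 0 .048;85 .0925 -.164 0 0 0 .048;85 .0925 -.164 0 0 0 .048;85 .0925 -.164 0 0 0 .048;85 .0925 -.164 0 0 0 .048;85 .0925 -.164 0 0 0 .048;85 .0925 -.164 0 0 0 .048;85 .0925 -.164 0 0 0 .048;85 .0925 -.164 0 0 0 .048' 20
python3 -m handwheel '40 .0925 -.164 0 0 0 .048;40 .0925 -.164 0 0 0 .048;40 .0925 -.164 0 0 0 .048;40 .0925 -.164 0 0 0 .048;40 0 0 0 0 0 0;40 0 0 0 0 0 0;40 0 0 0 0 0 0;40 0 0 0 0 0 0'
python3 - <<'E'
from h import *
s=telemetry.observe();im,d=optics.get_image("wrist");np.savez("w1.npz",d=d,p=s["ee_pos"],r=s["ee_rot"]);print(s["ee_pos"],s["ee_rot"],s["qpos"],s["grip_width"],s["t"])
cv2.imwrite("pics/w1.png",im)
E
```

```text
t: 1.1
ee_pos: [0.4262, 0.1688, 0.2312]
ee_rot: [-180.0, -0.0, 176.7]
contact_force: [1.1, -0.6, 0.3]
grip_width: 0.0851
finger_force: 0.0
t: 1.77
ee_pos: [0.4988, 0.0405, 0.2309]
ee_rot: [180.0, -0.1, -177.8]
contact_force: [-0.9, 0.5, 0.6]
grip_width: 0.0402
finger_force: 0.0
[0.49881883 0.04048249 0.23091613] [ 1.79972185e+02 -7.93561186e-02 -1.77828399e+02] [-3.28862714e+00  1.24082579e+01  9.85247797e+01  2.15494032e-02
  6.91486066e+01 -9.54678933e+01] 0.04018504041183086 1.7667
```

View pics/w1.png

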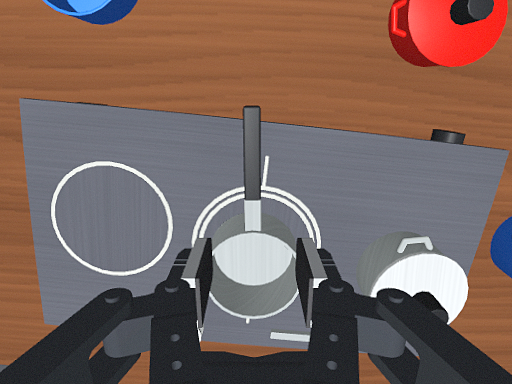

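```bash
cat >> h.py <<'E'
from scipy.spatial.transform import Rotation as Ro
def wpx(pos,rot,pts,z):
    p=optics.camera_params("wrist");K=np.array(p["intrinsics"]);d=np.array(p["distortion"],float)
    B=np.eye(4);B[:3,:3]=Ro.from_euler("xyz",rot,degrees=True).as_matrix();B[:3,3]=pos
    T=B@np.array(p["tool_from_camera"])
    u=cv2.undistortPoints(np.array(pts,float).reshape(-1,1,2),K,d).reshape(-1,2)
    r=np.c_[u[:,0],-u[:,1],-np.ones(len(u))]@T[:3,:3].T
    return (T[:3,3]+r*((z-T[2,3])/r[:,2])[:,None]).round(4)
E
python3 - <<'E'
from h import *
f=np.load("w1.npz")
print("handle",wpx(f['p'],f['r'],[(251.5,107),(252,153),(252,199)],.111))
print("park LRTB",wpx(f['p'],f['r'],[(51,215),(173,222),(106,161),(116,275)],.06))
print("heat L R",wpx(f['p'],f['r'],[(192,240),(321,240)],.06), "lineA",wpx(f['p'],f['r'],[(267,156)],.06))
# fit ring from top: pale pixels
im=cv2.imread("topraw.png")
E
```

```text
handle [[0.438  0.0368 0.111 ]
 [0.4743 0.0385 0.111 ]
 [0.5137 0.0399 0.111 ]]
park LRTB [[ 0.5575 -0.1696  0.06  ]
 [ 0.5598 -0.0403  0.06  ]
 [ 0.4975 -0.1045  0.06  ]
 [ 0.6262 -0.1065  0.06  ]]
heat L R [[ 0.5796 -0.021   0.06  ]
 [ 0.5745  0.1146  0.06  ]] lineA [[0.487  0.0533 0.06  ]]
```

```bash
python3 -m handwheel '40 .0125 -.005 -.073 0 0 0;40 0 0 -.073 0 0 0;40 0 0 -.073 0 0 0;40 0 0 -.073 0 0 0;40 0 0 -.073 0 0 0;40 0 0 -.073 0 0 0;40 0 0 -.073 0 0 0;40 0 0 -.073 0 0 0;40 0 0 -.073 0 0 0;40 0 0 -.073 0 0 0;28 0 0 0 0 0 0;24 0 0 0 0 0 0'
python3 -m handwheel '22 0 0 0 0 0 0;20 0 0 0 0 0 0;18 0 0 0 0 0 0;17 0 0 0 0 0 0;16 0 0 0 0 0 0;15 0 0 0 0 0 0;14 0 0 0 0 0 0;12 0 0 0 0 0 0;10 0 0 0 0 0 0;10 0 0 0 0 0 0;10 0 0 0 0 0 0' 20
```

```text
t: 2.82
ee_pos: [0.5013, 0.0395, 0.085]
ee_rot: [180.0, -0.1, -177.8]
contact_force: [0.2, -0.7, -0.1]
grip_width: 0.024
finger_force: 0.0
t: 3.73
ee_pos: [0.5026, 0.0385, 0.0854]
ee_rot: [180.0, 0.0, -177.9]
contact_force: [-0.3, 1.7, 3.6]
grip_width: 0.0136
finger_force: 19.7
```

```bash
python3 -m handwheel '10 0 0 .003 0 0 0;10 0 0 0 0 0 0;10 -.0025 -.015 0 0 0 0;10 -.0054 -.0308 0 0 0 0;10 -.0054 -.0308 0 0 0 0;10 -.0054 -.0308 0 0 0 0;10 -.0054 -.0308 0 0 0 0;10 -.0054 -.0308 0 0 0 0;10 -.0054 -.0308 0 0 0 0;10 -.0054 -.0308 0 0 0 0;10 -.0054 -.0308 0 0 0 0;10 -.0054 -.0308 0 0 0 0'
python3 -m handwheel '10 -.0054 -.0308 0 0 0 0;10 -.0054 -.0308 0 0 0 0;10 -.0054 -.0308 0 0 0 0;10 -.0054 -.0308 0 0 0 0;10 -.0054 -.0308 0 0 0 0;10 -.0054 -.0308 0 0 0 0;10 -.0054 -.0308 0 0 0 0;10 -.0054 -.0308 0 0 0 0;10 -.0054 -.0308 0 0 0 0;10 -.0054 -.0308 0 0 0 0;10 0 0 0 0 0 0;10 0 0 0 0 0 0'
python3 - <<'E'
from h import *
im,d=optics.get_image("top");cv2.imwrite("topraw2.png",im)
im=im[126:236,145:325];cv2.imwrite("pics/crop1.png",cv2.resize(im,None,fx=4.4,fy=4.4,interpolation=cv2.INTER_CUBIC))
E
```

```text
t: 4.73
ee_pos: [0.492, -0.0207, 0.0858]
ee_rot: [-180.0, -0.0, -177.9]
contact_force: [0.8, 2.0, -1.4]
grip_width: 0.0135
finger_force: 19.9
t: 5.73
ee_pos: [0.4813, -0.0822, 0.0859]
ee_rot: [-180.0, -0.0, -177.9]
contact_force: [-0.4, -1.6, -0.7]
grip_width: 0.0134
finger_force: 19.6
```

View pics/crop1.png

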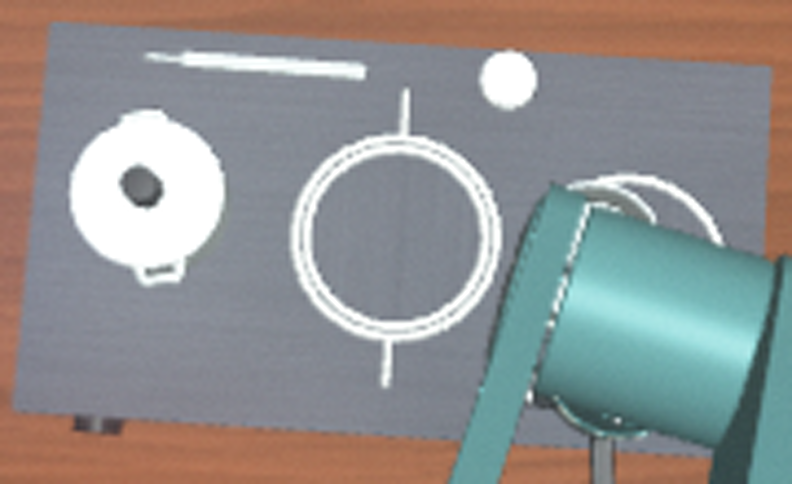

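```bash
python3 -m handwheel '10 -.0045 -.027 0 0 0 0;10 -.0045 -.027 0 0 0 0;10 -.0045 -.027 0 0 0 0;10 -.0045 -.027 0 0 0 0;10 -.0045 -.027 0 0 0 0;10 0 0 0 0 0 0;10 0 0 0 0 0 0;16 0 0 0 0 0 0;20 0 0 0 0 0 0;26 0 0 0 0 0 0;34 0 0 0 0 0 0;40 0 0 0 0 0 0'
python3 -m handwheel '40 0 0 .03 0 0 0;40 0 0 .073 0 0 0;40 0 0 .073 0 0 0;40 0 0 .073 0 0 0;40 0 0 .073 0 0 0;40 0 0 .073 0 0 0;40 0 0 .073 0 0 0;40 0 0 .073 0 0 0;40 0 0 .073 0 0 0;40 0 0 .073 0 0 0;40 0 0 0 0 0 0'
python3 - <<'E'
from h import *
s=telemetry.observe();im,d=optics.get_image("wrist");np.savez("w2.npz",d=d,p=s["ee_pos"],r=s["ee_rot"]);print(s["ee_pos"],s["ee_rot"])
cv2.imwrite("pics/w2.png",im)
E
```

```text
t: 6.78
ee_pos: [0.477, -0.1085, 0.0859]
ee_rot: [-180.0, 0.0, -177.9]
contact_force: [-0.2, 0.5, 0.3]
grip_width: 0.0396
finger_force: 0.0
t: 7.7
ee_pos: [0.4786, -0.1091, 0.2263]
ee_rot: [-179.9, 0.3, -177.9]
contact_force: [0.8, -1.0, 0.7]
grip_width: 0.04
finger_force: 0.0
[ 0.47864723 -0.10913099  0.22633873] [-179.87529551    0.28115276 -177.85771169]
```

View pics/w2.png

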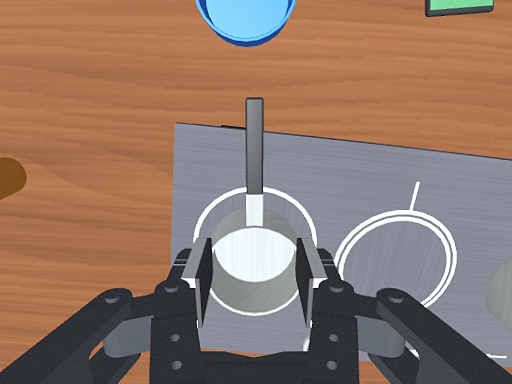

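```bash
python3 -m handwheel '45 .0617 .153 0 0 0 0;45 .0617 .153 0 0 0 0;45 .0617 .153 0 0 0 0;45 .0617 .153 0 0 0 0;45 .0617 .153 0 0 0 0;45 .0617 .153 0 0 0 0;45 .0617 .153 0 0 0 0;45 .0617 .153 0 0 0 0;45 .0617 .153 0 0 0 0;45 .0617 .153 0 0 0 0;45 0 0 0 0 0 0;45 0 0 0 0 0 0'
python3 - <<'E'
from h import *
s=telemetry.observe();im,d=optics.get_image("wrist");np.savez("w3.npz",d=d,p=s["ee_pos"],r=s["ee_rot"]);print(s["ee_pos"],s["ee_rot"])
t,_=optics.get_image("top")
c=cv2.resize(t[126:236,145:325],None,fx=4.4,fy=4.4,interpolation=cv2.INTER_CUBIC)[:, :]
cv2.imwrite("pics/c3.png",c);cv2.imwrite("pics/w3.png",im)
E
```

```text
t: 8.75
ee_pos: [0.5999, 0.1989, 0.2218]
ee_rot: [-180.0, -0.1, -177.7]
contact_force: [0.2, -0.9, -1.0]
grip_width: 0.0449
finger_force: 0.0
[0.59993566 0.19889989 0.22175399] [-1.79974768e+02 -1.03532460e-01 -1.77711037e+02]
```

View pics/c3.png

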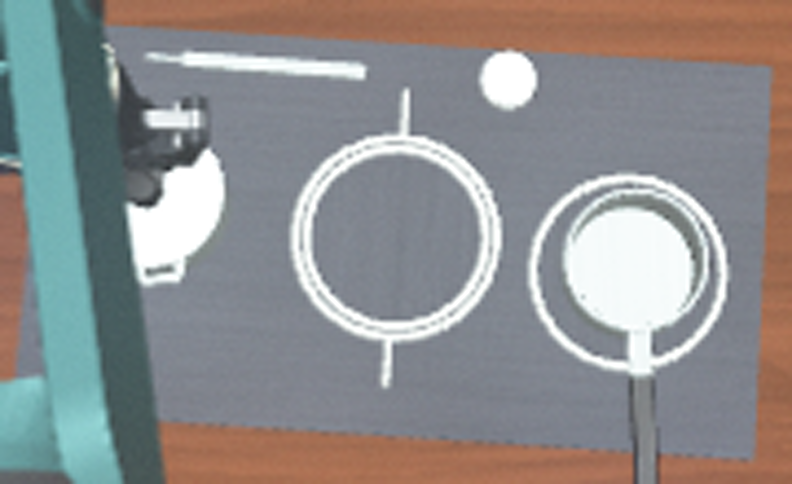

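View pics/w3.png

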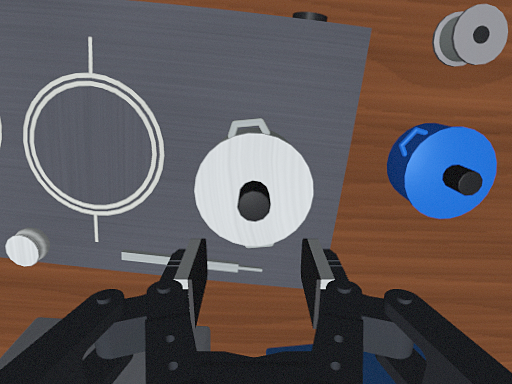

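```bash
python3 - <<'E'
from h import *
P=lambda c,z: px2w("top",[[(c[0]+.5)/4.4-.5+145,(c[1]+.5)/4.4-.5+126]],z)[0].round(4)
print("pan",P((636,260),.115),"park",P((628,272),.06))
f=np.load("w3.npz")
print("knob",wpx(f['p'],f['r'],[(254,205)],.148),"lid",wpx(f['p'],f['r'],[(194,190),(313.5,190),(254,132),(254,248)],.12))
print("heat",wpx(f['p'],f['r'],[(23,138),(164,150),(90,72),(97,215)],.06))
E
```

```text
pan [ 0.5605 -0.1063  0.115 ] park [ 0.5607 -0.1058  0.06  ]
knob [[0.603  0.1994 0.148 ]] lid [[0.6028 0.1526 0.12  ]
 [0.5991 0.2458 0.12  ]
 [0.556  0.1976 0.12  ]
 [0.6512 0.2014 0.12  ]]
heat [[ 0.5769 -0.022   0.06  ]
 [ 0.5841  0.1142  0.06  ]
 [ 0.5158  0.05    0.06  ]
 [ 0.6529  0.0432  0.06  ]]
```

```bash
python3 -m handwheel '45 .015 0 -.06 0 0 0;45 0 0 -.06 0 0 0;45 0 0 -.06 0 0 0;45 0 0 -.06 0 0 0;45 0 0 -.06 0 0 0;45 0 0 -.06 0 0 0;45 0 0 -.06 0 0 0;45 0 0 -.06 0 0 0;40 0 0 0 0 0 0;36 0 0 0 0 0 0;34 0 0 0 0 0 0;32 0 0 0 0 0 0'
python3 -m handwheel '30 0 0 0 0 0 0;28 0 0 0 0 0 0;26 0 0 0 0 0 0;25 0 0 0 0 0 0;24 0 0 0 0 0 0;23 0 0 0 0 0 0;21 0 0 0 0 0 0;20 0 0 0 0 0 0;20 0 0 0 0 0 0;20 0 0 0 0 0 0' 25
```

```text
t: 9.85
ee_pos: [0.604, 0.1976, 0.1281]
ee_rot: [180.0, 0.1, -177.9]
contact_force: [-0.6, 0.3, -0.0]
grip_width: 0.0319
finger_force: 0.0
t: 10.68
ee_pos: [0.6038, 0.1984, 0.128]
ee_rot: [179.9, 0.1, -177.9]
contact_force: [-0.8, 4.5, 5.1]
grip_width: 0.0232
finger_force: 24.2
```

```bash
python3 -m handwheel '20 -.002 -.016 .002 0 0 0;20 -.0044 -.034 0 0 0 0;20 -.0044 -.034 0 0 0 0;20 -.0044 -.034 0 0 0 0;20 -.0044 -.034 0 0 0 0;20 -.0044 -.034 0 0 0 0;20 -.0044 -.034 0 0 0 0;20 -.0044 -.034 0 0 0 0;20 -.0044 -.034 0 0 0 0;20 -.0044 -.034 0 0 0 0;20 -.0044 -.034 0 0 0 0;20 -.0044 -.034 0 0 0 0'
python3 -m handwheel '20 -.0044 -.034 0 0 0 0;20 -.0044 -.034 0 0 0 0;20 -.0044 -.034 0 0 0 0;20 -.0044 -.034 0 0 0 0;20 -.0044 -.034 0 0 0 0;20 -.0044 -.034 0 0 0 0;20 -.0044 -.034 0 0 0 0;20 -.0044 -.034 0 0 0 0;20 -.0044 -.034 0 0 0 0;20 -.0044 -.034 0 0 0 0;20 0 0 0 0 0 0;20 0 0 0 0 0 0'
```

```text
t: 11.68
ee_pos: [0.5933, 0.1188, 0.128]
ee_rot: [180.0, 0.0, -177.9]
contact_force: [1.1, 4.6, 4.6]
grip_width: 0.0226
finger_force: 25.4
t: 12.68
ee_pos: [0.5839, 0.0497, 0.1277]
ee_rot: [-179.9, -0.0, -177.9]
contact_force: [-0.3, -1.4, 6.0]
grip_width: 0.0229
finger_force: 25.6
```

```bash
python3 -m handwheel '20 .001 -.011 0 0 0 0;20 .001 -.011 0 0 0 0;20 0 0 0 0 0 0;20 0 0 0 0 0 0;20 0 0 0 0 0 0;25 0 0 0 0 0 0;28 0 0 0 0 0 0;33 0 0 0 0 0 0;38 0 0 0 0 0 0;45 0 0 0 0 0 0;45 0 0 .03 0 0 0;45 0 0 .06 0 0 0'
python3 -m handwheel '45 0 0 .08 0 0 0;45 0 0 .08 0 0 0;45 0 0 .08 0 0 0;45 0 0 .08 0 0 0;45 0 .15 .08 0 0 0;45 0 .15 .05 0 0 0;45 0 .15 0 0 0 0;45 0 .15 0 0 0 0;45 0 .15 0 0 0 0;45 0 .15 0 0 0 0;45 0 .15 0 0 0 0;45 0 0 0 0 0 0'
python3 - <<'E'
from h import *
t,_=optics.get_image("top")
cv2.imwrite("pics/c4.png",cv2.resize(t[126:236,145:325],None,fx=4.4,fy=4.4,interpolation=cv2.INTER_CUBIC))
E
```

```text
t: 13.68
ee_pos: [0.5835, 0.0468, 0.1446]
ee_rot: [-180.0, -0.2, -177.9]
contact_force: [-0.4, 0.4, -0.3]
grip_width: 0.0446
finger_force: 0.0
t: 14.68
ee_pos: [0.5846, 0.2621, 0.2361]
ee_rot: [179.8, 0.1, -177.7]
contact_force: [0.9, 0.1, 0.2]
grip_width: 0.0448
finger_force: 0.0
```

View pics/c4.png

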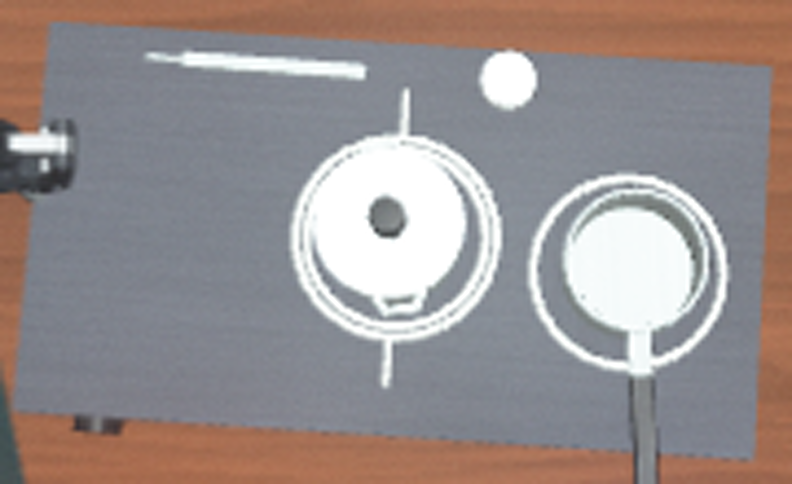

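```bash
python3 -c "
from bench import env
print(env.job_done())"
```

```text
the job is handed in; nothing more can be done
None
```

I slid the pan into the single ring and the pot onto the double-ring mark; the last image showed each within about 2 mm of its ring's centre, the tin and tweezers looked unmoved, and I handed the job in at about 15 s with no verdict shown.

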